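# Hold a rebated frame piece home in the crosscut jig

### The job

Load the pale rebated timber into the white-bedded crosscut jig for its cut: flat on the bed, step facing away from the fence, its straight back against the fence and its end butted against the red stop block. Then keep it home with a firm diagonal push of the fingertips, best into the corner of the step, down onto the bed and against the fence together (some 15 N, leaning more towards the fence than down, never a heavy shove), and finish while still pushing: do not let go at the end. Leave the dark piece, the pencil and the other things on the bench where they are.

Things in the scene. Friction and masses are not known exactly. Their poses are not given: they have to be found in the camera images.
- work: Pale pine piece, loose, 0.18-0.31 kg, 160 mm long (y), 70 wide (x), 50 tall, L section: slab 22 mm high, on it a riser 32 mm thick (x +3 to +35 mm) up to 50 mm; the step is the open 38 mm of slab top on the -x side, the straight back the +x side. Origin: centre of underside, z up. Lies on its base beside the dark piece, on either spot. Grip it across the riser. Its +y end goes to the stop.
- work_corner (a point): Inner corner of the workpiece's step at mid length: where the ledge meets the upright face of the riser, 3 mm to +x of its origin and 22 mm above its underside. Axes as the workpiece.
- work_heel (a point): Lower corner of the workpiece at its straight back and +y end (35 mm to +x, 80 mm to +y of its origin, at the underside): the corner that goes home where fence, stop and bed meet.
- bed: Jig bed: white board with brown ends, fixed on the bench, 240 mm (x) x 380 mm (y), 18 mm thick. Origin: centre of underside (top 18 mm higher). x points to the fence, y along the fence towards the stop. Bed, fence and stop are waxed and slippery (friction coefficient 0.2 to 0.3), but a piece pressed down while short of the fence can still stick: bring it to the fence first, then bear down.
- fence: Fence: fixed grey metal bar along the far side of the bed, 380 mm long (y), 22 mm thick, 50 mm tall above the bed. Origin: on its working face, mid length, level with the bed's top, 85 mm to +x of the bed's origin; the bar lies to +x of it. Axes as the bed. Beside it a gripping finger has no room.
- stop: Stop block: fixed red block on the bed against the fence, 70 mm (x) x 40 mm (y) x 45 mm tall. Origin: the corner where its working face (looking to -y) meets the fence's face, level with the bed's top; the block lies to -x and +y of it. Axes as the bed. Its place along the fence varies.
- dark: Dark-stained timber of the same shape and size as the workpiece, loose; not wanted, leave alone. Origin and axes as for the workpiece.
- pencil: Flat orange carpenter's pencil, 165 x 12 x 8 mm, long in its y, lying on the bed near its open edge, parallel to the fence; origin: centre of underside. Leave alone.
- bottle: Green drink bottle, 64 mm across, 190 mm tall, standing; origin: centre of underside. Leave alone.
- tape: Grey tape measure, 65 x 42 x 60 mm; origin: centre of underside. Leave alone.
- square: Try square: dark wooden stock 120 x 24 x 16 mm along its x, steel blade 150 mm long towards its +y from near the stock's +x end; origin: under the stock's centre. Leave alone.
- screwbox: Blue open box, 130 x 90 x 45 mm; origin: centre of underside. Leave alone.
- driver: Screwdriver with red handle, about 200 mm long, lying along its x. Leave alone.
- hammer: Hammer with wooden handle, about 300 mm long, lying along its x, far to the left. Leave alone.
There are look-alikes about, which are no part of the job. There is more than one size of the work; the job needs the middle-sized.

How it is judged:
On the way:
1. the pale piece lies flat on the jig's bed (z of work in the frame of bed between 0.014 and 0.021 m and angle between work's own z axis and vertical below 0.04 rad and x of work in the frame of bed between -0.13 and 0.06 m and y of work in the frame of bed between -0.2 and 0.1 m), for 0.2 s.
At the end, for the whole second after the job is handed in: Through the last second the pale piece lies flat, parallel to the fence within 0.02 rad, its back end corner within 4 mm of the fence/stop/bed corner, at rest, the fingers pushing it with over 6 N, bearing on the fence with over 4 N and on the bed with over 6 N; nothing else moved (distance between work_heel and stop below 0.004 m and angle between the y axis of work and the y axis of bed, either way round below 0.02 rad and angle between work's own z axis and vertical below 0.03 rad and contact force between work and fence above 4 N and contact force between work and bed above 6 N and contact force between the fingers and work above 6 N and linear speed of work below 0.01 m/s); the arm keeps its last pose, push and grip.
It fails at once if another thing on the bench is moved by more than 30 mm (distance of any of dark, pencil, bottle, tape, square, screwbox, driver, hammer from where it was at the start of the episode above 0.03 m).
It fails at once if a heavy shove: the piece is pressed on fence, stop or bed with more than 80 N (contact force between work and fence above 80 N or contact force between work and stop above 80 N or contact force between work and bed above 80 N).
It also fails if it takes over 58 s, if anything falls off the work surface, if the arm or the gripper's body presses on something with over 40 N, if the wrist force passes 120 N, or if a joint passes its speed limit or range.

### The arm

A 6-joint arm with a two-finger parallel gripper is mounted at the origin on the work surface. World frame = base frame: x ahead of the robot, y to its left, z up, the work surface at z = 0. Lengths are in m, angles in rad, forces in N, time in s.
With the tool pointing down it reaches from about 0.3 to 0.775 m from the base axis. Payload 14.6 kg.
Tool frame: the origin (TCP) lies at the very end of the fingers, on their centre line; the grasp point (between the pads) lies 19 mm behind it; x points along the fingers, z is the direction in which the jaws open and shut, and the axes are right-handed (so a half turn about x gives the same grasp; the last joint's range is limited). The gripper opens to 94 mm and grips with 3 to 60 N. Pads are 16 mm wide; open, the fingers measure 119 mm over their backs; the gripper's body (75 mm by 177 mm) begins 78 mm behind the grasp point.
Start: joints at [-0.067, 0.3, 1.521, -0, 1.321, -0.067], TCP at [0.55, -0, 0.205] pointing down, gripper open.
Joint ranges: [-3.03, 3.03], [-0.79, 2.21], [0.23, 2.52], [-1.04, 4.18], [0, 3.07], [-2.55, 2.55]. Speed limits (rad/s): [2.22, 2.22, 2.57, 3.14, 3.14, 3.14].

### API

Orientations are given as [roll, pitch, yaw] about the fixed x, y, z axes, in that order (R = Rz(yaw) Ry(pitch) Rx(roll)).
In Python, from station import ctrl gives the robot as it stands. The module is installed in compiled form; this text tells all that it offers.
- The arm moves only by the tool servo_tool, never from a script. Its argument "motion" is one flat list of numbers, 4 for each row, row after row: the shift along the tool's x, y, z in mm, then the turn about the tool's x in degrees. In form: [dx, dy, dz, roll, dx, dy, dz, roll, ...]. A call has 1 to 20 rows; each row is the pose to reach, as a shift and turn from the pose commanded when the call began, along the tool's axes at that moment; what a row does not reach only later rows make up. A row lasts 1/8 s, in which the tool goes at most 62.5 mm and 10.7 degrees, less where a joint would pass 70% of its speed; a pose out of reach is approached as far as the arm can. A call with a gripper value outside its range is refused whole. "gripper" is the opening, from 0 (shut) to 1 (fully open), set as the call begins (left out, the last holds). The fingers move at their own pace and stop on an object; "force" is the grip in N (left out, the last holds). Time passes only in rows, so rows that repeat a pose let the fingers close. It gives the time, the measured TCP pose, the force and the opening at its end, in the units of the state.
- ctrl.get_obs(): the state, without advancing time (a new reading comes with each control period).
- ctrl.camera(name): name is "scene" or "side" or "wrist"; returns a dict with "color" (480x640x3 uint8, red, green, blue), "z_map" (480x640 float32, m along the optical axis (not along the pixel's ray), 0 where there is no reading), "fx", "fy", "cx", "cy" (pixels), "dist_coeffs" ([k1, k2, p1, p2, k3] as OpenCV has them; the pictures are not rectified), "rvec" (rotation vector, rad) and "tvec" (3), from world to camera coordinates, as OpenCV has them. Camera axes: x right, y down, z forward; pixel columns grow to the right and rows downward; lengths in m; the calibration is good to about 2 mm. A picture is of the moment at which its call begins.
- ctrl.hand_in(): hands the job in, once; it reports no verdict.
The state is a dict: "time_s": time; "qpos": joint angles; "joint_vel": joint speeds; "tau": joint torques, N m; "ee_pos": TCP position; "eef_rot": TCP orientation; "force": force on the tool from outside, world axes, zero at the start; "moment": the same for the moment, N m; "grip_width": finger opening in m.
Only numpy, scipy, OpenCV 4.12 (cv2) and the standard library are available. Lean on these libraries where they do the work, as an engineer would, in place of code of your own. Each camera call takes 0.05 s, during which the arm holds its last target.

## Working session

There is one attempt and no reset: what is moved stays moved. The work goes in short steps, Python scripts to look and compute and a tool call to move; the robot and the scene stay as the last step left them, time stands still between calls to the robot, and variables do not carry over. Pictures are saved under pics/ and viewed, and the job is handed in when it is done.

Besides the shell and the picture viewer there is one more tool, called by a JSON object that holds its "api" and its "payload", one argument or row to a line. servo_tool: Moves the arm, as the interface text tells. Its arguments: {"type":"object","properties":{"motion":{"type":"array","items":{"type":"number"}},"gripper":{"type":"number"},"force":{"type":"number"}},"required":["motion"]}

```bash
mkdir -p pics
python3 - <<'E'
from station import ctrl
import cv2,pickle
o=ctrl.get_obs(); print(o)
d={}
for n in("scene","side","wrist"):
    c=ctrl.camera(n); d[n]=c
    cv2.imwrite(f"pics/{n}0.png",c["color"][:,:,::-1])
    print(n,c["fx"],c["fy"],c["cx"],c["cy"],c["dist_coeffs"],c["rvec"],c["tvec"])
pickle.dump(d,open("cams0.pkl","wb"))
E
```

```text
{'time_s': 0.0, 'qpos': array([-6.66047066e-02,  3.00460022e-01,  1.52160230e+00, -2.73592903e-06,
        1.32070252e+00, -6.65903935e-02]), 'joint_vel': array([-0.00123335, -0.0009991 ,  0.00042992, -0.00130555, -0.00096415,
       -0.00083098]), 'tau': array([-1.53750298e-03, -5.31805658e+01, -3.52735734e+01,  7.07558286e-02,
        2.43994006e-02, -4.79655944e-05]), 'ee_pos': array([5.49727356e-01, 1.19452495e-05, 2.04883434e-01]), 'eef_rot': array([3.077263  , 1.56962414, 3.07724937]), 'force': array([-0.16599166, -0.21638108, -1.06313162]), 'moment': array([-0.01555386, -0.03171548, -0.03896768]), 'grip_width': 0.09370871851950412}
scene 617.4567585125374 617.4567585125374 318.60291080423747 234.32910535793346 [-0.15178446  0.          0.          0.          0.        ] [ 1.79118595  1.9513429  -0.63785302] [ 0.02893473 -0.39370497  1.9531201 ]
side 572.2034483001418 572.2034483001418 319.8712735649495 240.90496803480056 [-0.00220437  0.          0.          0.          0.        ] [ 2.10540606 -0.40966061  0.21248289] [-0.46645062  0.18069979  1.33219715]
wrist 375.27914690374195 375.27914690374195 319.18514840697986 241.72796129380887 [-0.02440239  0.          0.          0.          0.        ] [-2.89936705e+00  1.13113763e-03  1.59196205e-03] [-0.54906818 -0.02489202  0.39015738]
```

View pics/scene0.png

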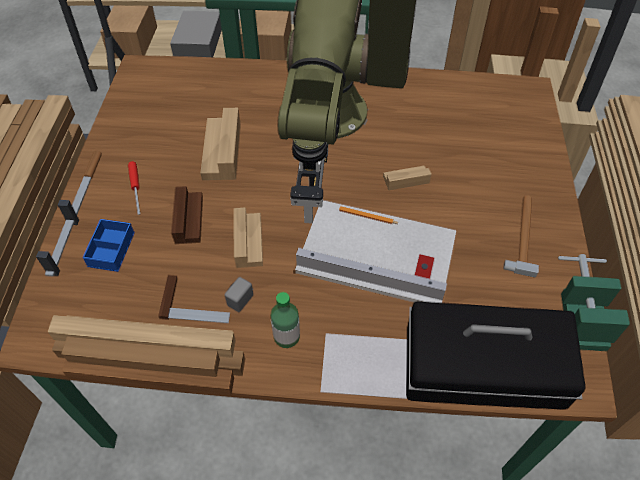

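View pics/side0.png

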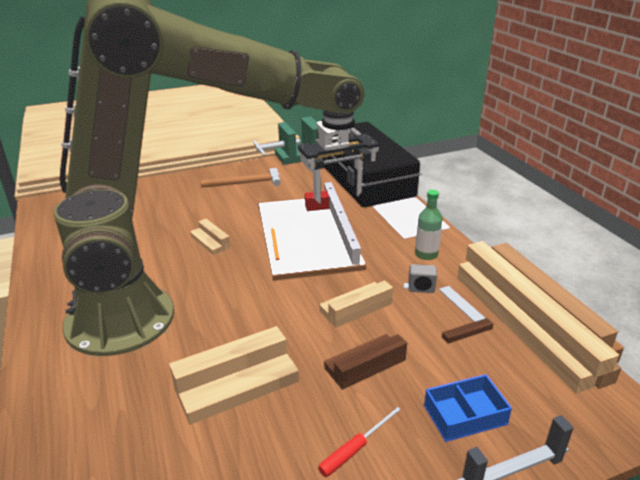

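View pics/wrist0.png

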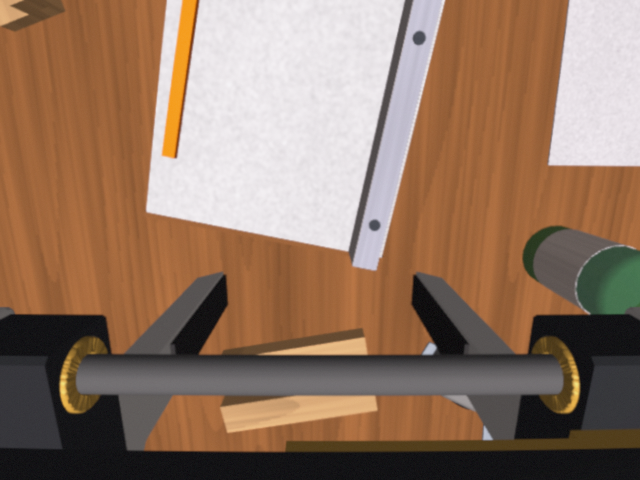

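```bash
cat > h.py <<'E'
import numpy as np,cv2,pickle
def cloud(c):
    z=c["z_map"].astype(float); v,u=np.mgrid[0:480,0:640]
    K=np.array([[c["fx"],0,c["cx"]],[0,c["fy"],c["cy"]],[0,0,1.]])
    p=cv2.undistortPoints(np.stack([u.ravel(),v.ravel()],1).astype(np.float64)[:,None],K,np.array(c["dist_coeffs"],float))[:,0]
    P=np.c_[p*z.reshape(-1,1),z.ravel()]
    R=cv2.Rodrigues(np.array(c["rvec"],float))[0]
    W=(P-np.array(c["tvec"]))@R
    W[z.ravel()==0]=np.nan
    return W.reshape(480,640,3)
def ray(c,uv,h):
    K=np.array([[c["fx"],0,c["cx"]],[0,c["fy"],c["cy"]],[0,0,1.]])
    p=cv2.undistortPoints(np.array(uv,float).reshape(-1,1,2),K,np.array(c["dist_coeffs"],float))[:,0]
    R=cv2.Rodrigues(np.array(c["rvec"],float))[0]; o=-R.T@np.array(c["tvec"]).ravel()
    d=np.c_[p,np.ones(len(p))]@R
    return o+d*((h-o[2])/d[:,2])[:,None]
def proj(c,X):
    K=np.array([[c["fx"],0,c["cx"]],[0,c["fy"],c["cy"]],[0,0,1.]])
    return cv2.projectPoints(np.array(X,float).reshape(-1,3),np.array(c["rvec"],float),np.array(c["tvec"],float),K,np.array(c["dist_coeffs"],float))[0][:,0]
E
python3 - <<'E'
from h import *
d=pickle.load(open("cams0.pkl","rb"))
for n,(x0,y0,x1,y1) in dict(scene=(150,170,470,310),side=(230,170,470,400)).items():
    im=d[n]["color"][y0:y1,x0:x1,::-1]; s=2.5 if n=="scene" else 2.5
    cv2.imwrite(f"pics/{n}_zoom.png",cv2.resize(im,None,fx=s,fy=s,interpolation=cv2.INTER_CUBIC))
# scene cloud at pieces
for n,pts in dict(scene=[(240,236),(254,236),(247,236),(181,214),(220,145),(405,178),(370,240),(365,266),(425,262)],side=[(340,300),(355,308),(310,230),(345,225),(317,200),(360,300)]).items():
    W=cloud(d[n])
    for u,v in pts: print(n,u,v,W[v,u].round(4))
# birdseye height map from scene+side
E
```

```text
scene 240 236 [ 0.5474 -0.1861  0.0526]
scene 254 236 [ 0.5227 -0.1557  0.0219]
scene 247 236 [ 0.5228 -0.1748  0.0198]
scene 181 214 [ 0.4907 -0.356   0.0552]
scene 220 145 [ 0.2486 -0.2917  0.0748]
scene 405 178 [0.298  0.2419 0.0375]
scene 370 240 [0.509  0.1518 0.0206]
scene 365 266 [0.6206 0.141  0.0643]
scene 425 262 [0.5957 0.2905 0.0632]
side 340 300 [ 0.4763 -0.1899  0.05  ]
side 355 308 [ 0.5046 -0.2109  0.0337]
side 310 230 [0.5413 0.1734 0.0169]
side 345 225 [0.6102 0.0854 0.0662]
side 317 200 [ 0.4926 -0.011   0.2156]
side 360 300 [ 0.5182 -0.2076  0.0504]
```

Run:
```python
from h import *
d=pickle.load(open("cams0.pkl","rb"))
W=np.concatenate([cloud(d[n]).reshape(-1,3) for n in("scene","side")]);C=np.concatenate([d[n]["color"].reshape(-1,3) for n in("scene","side")])
m=np.isfinite(W[:,0])&(W[:,2]<0.08)&(W[:,2]>-0.01)
W=W[m];C=C[m]
# bird's eye: x 0.25..0.85 , y -0.35..0.45, image: right=+y, down=-x -> up=+x
im=np.zeros((600,800,3),np.uint8);
o=np.argsort(W[:,2]);W=W[o];C=C[o]
i=((0.85-W[:,0])*1000).astype(int);j=((W[:,1]+0.40)*1000).astype(int)
k=(i>=0)&(i<600)&(j>=0)&(j<800)
im[i[k],j[k]]=C[k]; h=np.zeros((600,800),np.uint8);h[i[k],j[k]]=np.clip(W[k,2]*3000+20,0,255)
im=cv2.dilate(im,np.ones((2,2)))
cv2.imwrite("pics/bev.png",im[:,:,::-1]);cv2.imwrite("pics/bevh.png",cv2.applyColorMap(cv2.dilate(h,np.ones((2,2))),cv2.COLORMAP_JET))
```

```text
(no output)
```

View pics/scene_zoom.png

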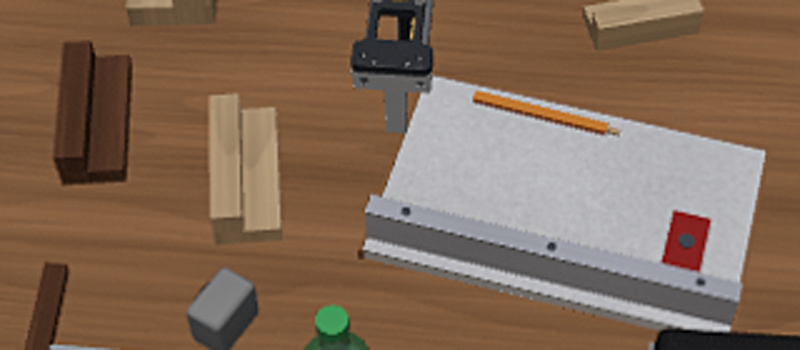

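View pics/bevh.png

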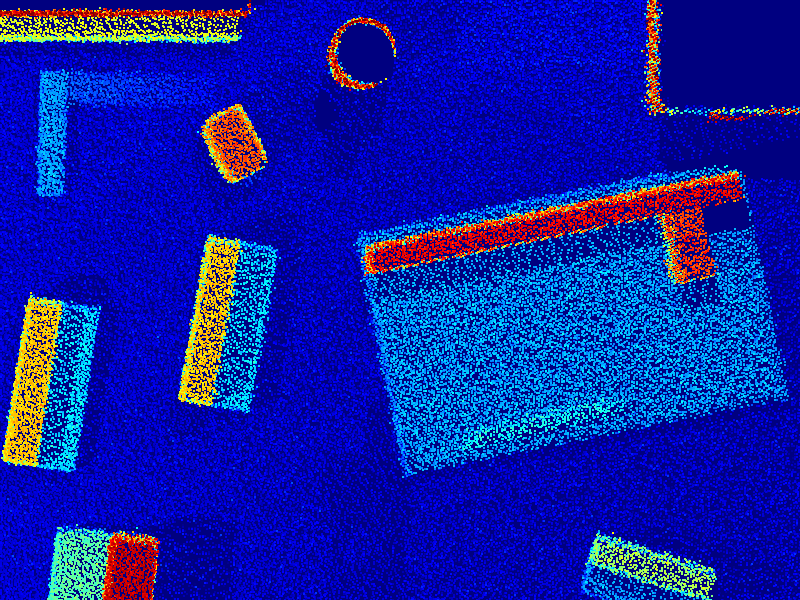

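View pics/bev.png

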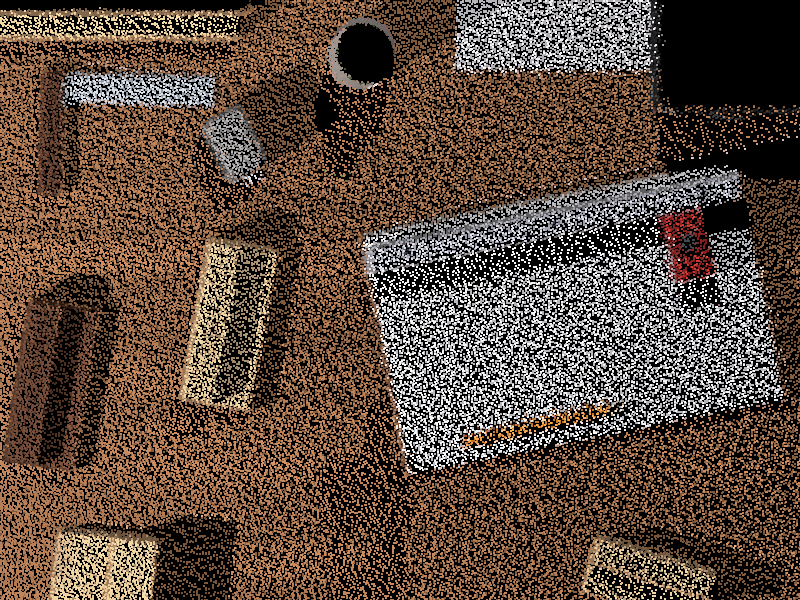

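View pics/side_zoom.png

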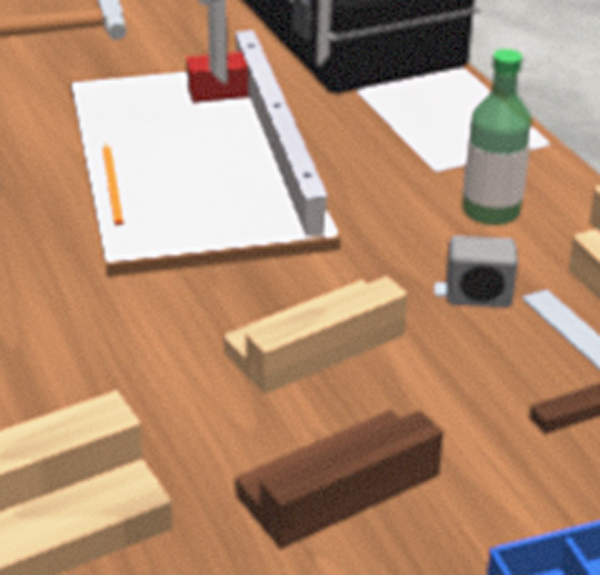

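```bash
cat > meas.py <<'E'
from h import *
from scipy.spatial.transform import Rotation as R
d=pickle.load(open("cams0.pkl","rb"))
A=[cloud(d[n]).reshape(-1,3) for n in("scene","side")]
def rect(P,name):
    r=cv2.minAreaRect((P[:,:2]*1000).astype(np.float32)); print(name,len(P),np.round(r[0],1),np.round(r[1],1),round(r[2],2))
for nm,W in zip(("scene","side"),A):
    W=W[np.isfinite(W[:,0])]
    box=lambda x0,x1,y0,y1,z0,z1:W[(W[:,0]>x0)&(W[:,0]<x1)&(W[:,1]>y0)&(W[:,1]<y1)&(W[:,2]>z0)&(W[:,2]<z1)]
    rect(box(.42,.63,-.23,-.11,.042,.06),nm+" riser")
    rect(box(.42,.63,-.23,-.11,.012,.06),nm+" work all")
    rect(box(.35,.70,-.1,.40,.010,.03),nm+" bed")
    f=box(.55,.70,-.1,.40,.058,.08); rect(f,nm+" fence top")
    s=box(.55,.63,.25,.33,.057,.07); 
    for q,h in(("riser",box(.42,.63,-.23,-.11,.042,.06)),("bed",box(.45,.55,.05,.25,.01,.03)),("table",box(.35,.45,-.1,-.05,-.02,.02))): print(q,np.median(h[:,2]).round(4))
# red stop
import cv2
for n in("scene","side"):
    W=cloud(d[n]); c=d[n]["color"].astype(int)
    m=(c[...,0]>100)&(c[...,1]<50)&(c[...,2]<50)&np.isfinite(W[...,0])&(W[...,0]>.5)&(W[...,1]>.2)
    P=W[m]; print(n,"red",len(P),P.min(0).round(4),P.max(0).round(4)); rect(P[P[:,2]>.055],n+"red top")
print(R.from_euler("xyz",[3.077263,1.56962414,3.07724937]).as_matrix().round(3))
E
python3 meas.py
```

```text
scene riser 622 [ 532.3 -190.6] [164.2  32.9] 10.49
scene work all 1483 [ 528.6 -172.1] [166.   71.2] 9.97
scene bed 8488 [532.7 172.4] [390.8 256.2] 78.62
scene fence top 1768 [599.5 158.3] [379.5  97.6] 80.23
riser 0.0498
bed 0.0175
table -0.0006
side riser 786 [ 527.7 -190.5] [166.7  38.1] 9.81
side work all 1637 [ 524.4 -171.8] [166.7  77.7] 9.95
side bed 5493 [531.1 173.1] [402.3 242. ] 78.76
side fence top 760 [592.7 160.4] [392.   93.8] 79.59
riser 0.0501
bed 0.0187
table 0.0007
scene red 280 [0.572  0.2649 0.052 ] [0.6434 0.3109 0.0707]
scenered top 277 [607.1 288. ] [37.3 67.1] 78.86
side red 218 [0.5684 0.2577 0.0196] [0.6369 0.2833 0.0652]
sidered top 31 [601.1 270.4] [15.3 65.6] 79.04
[[-0.001  0.     1.   ]
 [ 0.     1.    -0.   ]
 [-1.     0.    -0.001]]
```

{"api": "servo_tool", "payload": {
  "motion": [10,-20,-2,8,20,-40,-4,16,30,-60,-6,24,40,-80,-8,32,50,-100,-10,40,60,-120,-12,48,70,-140,-14,56,80,-160,-16,64,90,-180,-18,72,95,-190.5,-20,80,95,-190.5,-20,80,95,-190.5,-20,80],
  "gripper": 0.75
}}

```text
time_s: 1.65
ee_pos: [0.5301, -0.1901, 0.1106]
eef_rot: [2.06, 1.571, 0.667]
force: [-0.6, 0.5, -0.3]
grip_width: 0.0705
```

```bash
cat > look.py <<'E'
from station import ctrl
import cv2,pickle,sys
from scipy.spatial.transform import Rotation as R
o=ctrl.get_obs(); 
M=R.from_euler("xyz",o["eef_rot"]).as_matrix()
import numpy as np
print("t",o["time_s"],"pos",o["ee_pos"].round(4),"zyaw",np.degrees(np.arctan2(M[1,2],M[0,2])).round(2),"F",o["force"].round(2),"M",o["moment"].round(2),"w",round(o["grip_width"],4),"q",o["qpos"].round(3))
tag=sys.argv[1]; d={}
for n in sys.argv[2:]:
    d[n]=ctrl.camera(n); cv2.imwrite(f"pics/{n}{tag}.png",d[n]["color"][:,:,::-1])
pickle.dump(d,open(f"cams{tag}.pkl","wb"))
E
python3 look.py 1 wrist side
```

```text
t 1.65 pos [ 0.5301 -0.1901  0.1106] zyaw -79.81 F [-0.59  0.48 -0.35] M [0.02 0.1  0.01] w 0.0705 q [-0.409  0.423  1.586  0.     1.133  0.984]
```

View pics/wrist1.png

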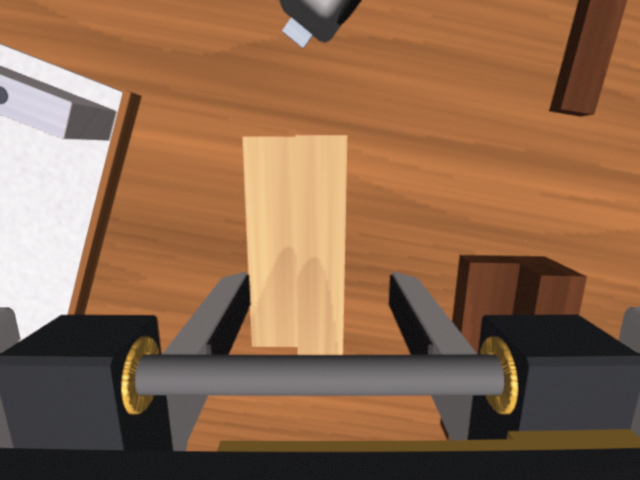

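{"api": "servo_tool", "payload": {
  "motion": [20,0,0,0,40,0,0,0,60,0,0,0,75,0,0,0,84.5,0,0,0,84.5,0,0,0,84.5,0,0,0]
}}

```text
time_s: 2.62
ee_pos: [0.5303, -0.1906, 0.0266]
eef_rot: [0.988, 1.57, -0.408]
force: [0.3, -0.1, 0.8]
grip_width: 0.0704
```

{"api": "servo_tool", "payload": {
  "motion": [0,0,0,0,0,0,0,0,0,0,0,0,0,0,0,0,0,0,0,0,0,0,0,0,0,0,0,0],
  "gripper": 0.2,
  "force": 30
}}

```text
time_s: 3.5
ee_pos: [0.53, -0.1905, 0.026]
eef_rot: [0.201, 1.571, -1.195]
force: [-0.4, 0.2, 0.4]
grip_width: 0.0317
```

```bash
python3 look.py 2 side
```

```text
t 3.5 pos [ 0.53   -0.1905  0.026 ] zyaw -80.0 F [-0.42  0.16  0.39] M [-0.01  0.16  0.06] w 0.0317 q [-0.41   0.539  1.639 -0.     0.964  0.986]
```

View pics/side2.png

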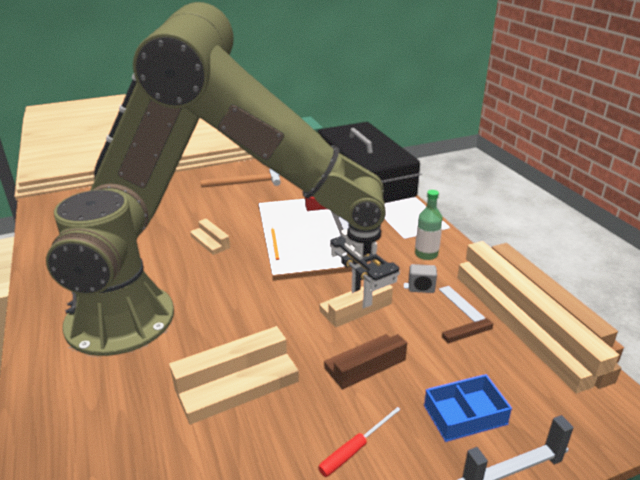

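{"api": "servo_tool", "payload": {
  "motion": [-15,0,0,0,-45,0,0,0,-80,5,-15,-3,-100,15,-45,-9,-105,25,-80,-15,-105,36,-115,-22,-105,47,-150,-29,-105,58,-185,-36,-105,69,-220,-43,-105,80,-255,-50,-105,90,-287,-56,-105,99,-315,-62,-105,106,-338,-66,-105,111,-353,-69,-105,111,-353,-69,-105,111,-353,-69]
}}

```text
time_s: 5.55
ee_pos: [0.578, 0.1757, 0.1311]
eef_rot: [-1.784, 1.571, -1.978]
force: [0.2, -0.7, -2.2]
grip_width: 0.0318
```

```bash
python3 look.py 3 side wrist scene
```

```text
t 5.55 pos [0.578  0.1757 0.1311] zyaw -11.09 F [ 0.24 -0.69 -2.16] M [-0.07 -0.03 -0.02] w 0.0318 q [ 0.234  0.486  1.442 -0.     1.214  0.428]
```

View pics/wrist3.png

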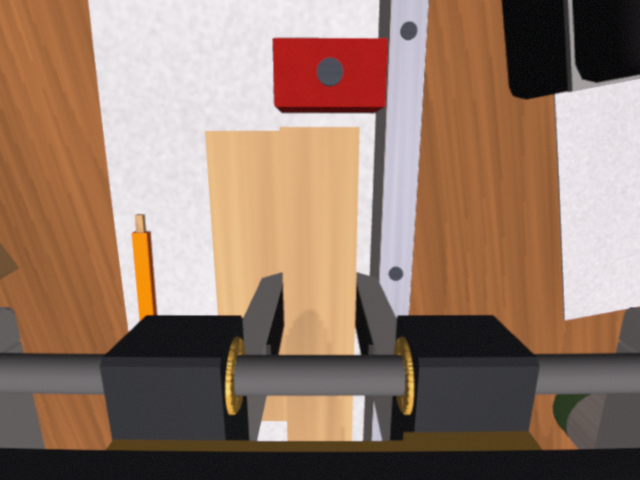

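View pics/side3.png

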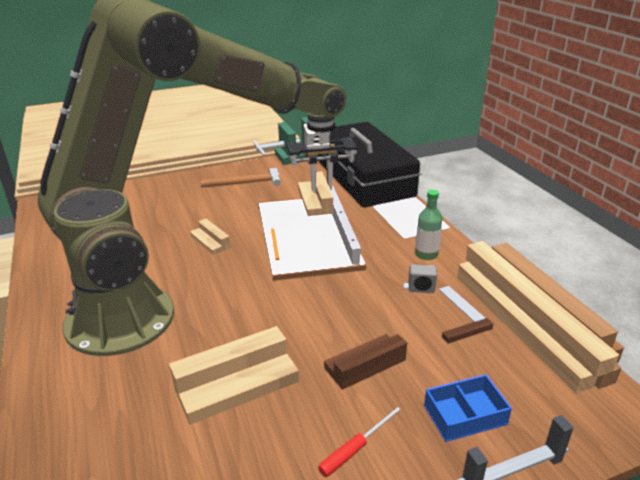

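Run:
```python
from h import *
d=pickle.load(open("cams3.pkl","rb")); c=d["wrist"]
im=c["color"][20:320,190:440,::-1]; cv2.imwrite("pics/w3z.png",cv2.resize(im,None,fx=2,fy=2,interpolation=cv2.INTER_CUBIC))
W=cloud(c)
import numpy as np
print(W[220,330],W[220,250],W[72,300],W[200,405],W[130,240])
g=cv2.cvtColor(c["color"],cv2.COLOR_RGB2GRAY)
for r in (60,150,200,250): print(r,g[r,355:430:2])
a=np.radians(-11);bx=np.array([np.cos(a),np.sin(a)]);by=np.array([-bx[1],bx[0]])
def b(p): p=p[:2]-np.array([.578,.1757]); return (p@bx*1000).round(1),(p@by*1000).round(1)
```

```text
[0.58974921 0.21388754 0.1549026 ] [0.55058832 0.21630602 0.12700392] [0.58827223 0.29081526 0.06250223] [0.63955931 0.20080179 0.06670078] [0.53532054 0.26846516 0.01762553]
60 [ 69  72  70  71  71  72  72  73  73  72  70  72  71  74  72  72  88 165
 196 197 194 193 195 197 198 199 200 201 201 199 198 194 195 201 196 129
 120 120]
150 [189 190 219 234 234 234 237 239 237 210  96  77  78  78  85 159 199 200
 199 199 205 208 202 201 201 205 205 205 203 200 203 205 154 110 112 109
 110 108]
200 [188 202 227 227 226 228 228 228 207  96  78  77  76  91 177 202 200 199
 202 207 206 202 199 199 202 205 205 204 203 203 193 127 114 112 111 113
 111 111]
250 [193 223 230 229 230 234 233 213 105  77  77  77  91 185 201 200 199 202
 205 203 200 195 194 200 203 204 200 200 196 144 119 116 117 117 115 110
 110 110]
```

View pics/w3z.png

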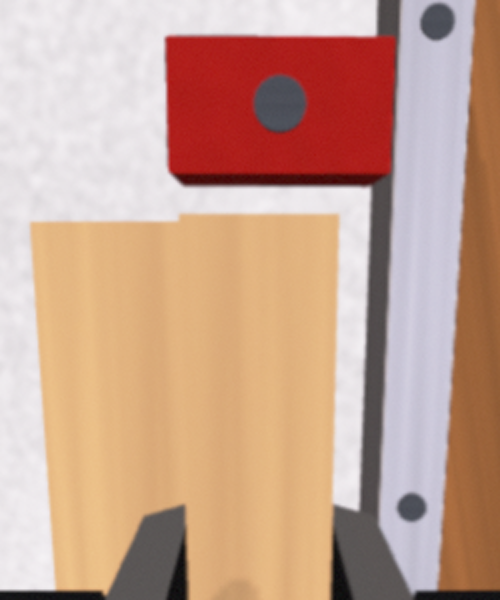

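Run:
```python
from h import *
d=pickle.load(open("cams3.pkl","rb")); c=d["wrist"]
t=np.array([.578,.1757])
def L(n,uv,z):
    P=ray(c,uv,z)[:,:2]
    a=np.radians(-11.09);bx=np.array([np.cos(a),np.sin(a)]);by=np.array([-bx[1],bx[0]])
    Q=np.c_[(P-t)@bx,(P-t)@by]*1000
    D=P[-1]-P[0]; print(n,Q.round(1).tolist(),"dir deg",np.degrees(np.arctan2(D[1],D[0])).round(2))
L("fence bot",[(373.5,150),(372,200),(370,250)],.018)
L("fence top",[(384.5,150),(382.,200),(380,250)],.068)
L("work back",[(359,130),(357.5,210),(356.5,270)],.155)
L("work +y end",[(283,127),(355,127)],.155)
L("stop bot",[(285,112.5),(375,112.5)],.018)
L("stop top",[(280,106.5),(380,106.5)],.063)
```

```text
fence bot [[40.9, 68.1], [40.9, 30.0], [40.6, -10.4]] dir deg -101.26
fence top [[40.7, 68.2], [40.3, 36.6], [40.3, 3.1]] dir deg -101.46
work back [[15.5, 76.1], [15.6, 44.0], [15.8, 17.7]] dir deg -100.78
work +y end [[-14.7, 77.3], [13.9, 77.3]] dir deg -11.15
stop bot [[-25.6, 95.2], [41.1, 95.2]] dir deg -11.12
stop top [[-24.8, 94.7], [37.7, 94.7]] dir deg -11.12
```

{"api": "servo_tool", "payload": {
  "motion": [20,0,0,0,45,3,0,0,65,7,0,0,78,10,0,0,85,13,0,0,85.5,14,0,0,85.5,15,0,0,85.5,15,0,0]
}}

```text
time_s: 6.7
ee_pos: [0.5811, 0.1912, 0.046]
eef_rot: [0.444, 1.57, 0.252]
force: [0.4, 0.4, -2.3]
grip_width: 0.0319
```

{"api": "servo_tool", "payload": {
  "motion": [0,0.5,0,0,0,1,0,0,0,1.5,0,0,0,2,0,0,0,2,0,0]
}}

```text
time_s: 7.32
ee_pos: [0.5811, 0.1926, 0.0454]
eef_rot: [-1.953, 1.57, -2.146]
force: [-1.5, -4.9, -0.9]
grip_width: 0.0321
```

```bash
python3 look.py 4 side wrist
```

```text
t 7.325 pos [0.5811 0.1926 0.0454] zyaw -11.01 F [-1.45 -4.9  -0.86] M [-0.83  0.26 -0.03] w 0.0321 q [ 2.600e-01  6.040e-01  1.477e+00 -1.000e-03  1.061e+00  4.530e-01]
```

View pics/wrist4.png

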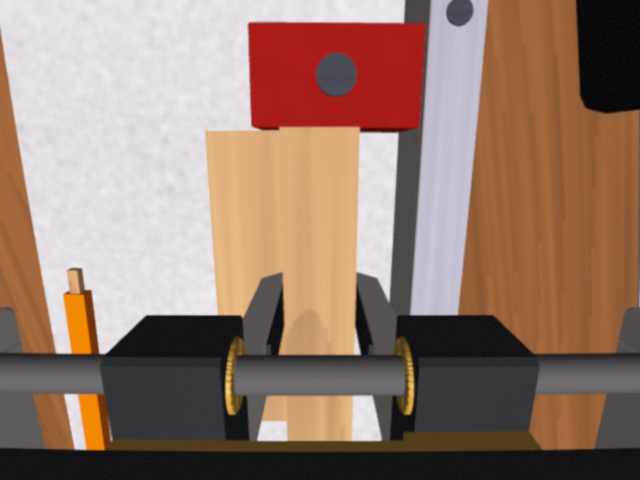

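{"api": "servo_tool", "payload": {
  "motion": [0.5,-0.5,0,0,1,-0.5,0,0,1.5,-0.5,0,0,1.8,-0.5,0,0,1.8,-0.5,0,0]
}}

```text
time_s: 8.05
ee_pos: [0.5812, 0.1926, 0.044]
eef_rot: [-0.145, 1.571, -0.337]
force: [-3.3, -3.4, 5.2]
grip_width: 0.0318
```

{"api": "servo_tool", "payload": {
  "motion": [0,0,0,0,0,0,0,0,0,0,0,0,0,0,0,0],
  "gripper": 0.46
}}

```text
time_s: 8.55
ee_pos: [0.5811, 0.1927, 0.0436]
eef_rot: [2.015, 1.571, 1.823]
force: [-0.3, -0.2, -0.4]
grip_width: 0.0432
```

{"api": "servo_tool", "payload": {
  "motion": [-5,0,0,0,-15,0,0,0,-35,0,0,0,-60,0,0,0,-80,0,-10,-5,-80,0,-25,-15,-80,0,-45,-25,-80,0,-60,-35,-80,0,-75,-45,-80,0,-85,-55,-80,0,-85,-65,-80,0,-85,-75,-80,0,-85,-85,-80,0,-85,-90,-80,0,-85,-90],
  "gripper": 0.46
}}

```text
time_s: 10.42
ee_pos: [0.498, 0.2089, 0.1249]
eef_rot: [-1.031, 1.569, 0.347]
force: [-0.2, 0.4, 0.2]
grip_width: 0.0428
```

```bash
python3 look.py 5 side wrist scene
```

```text
t 10.425 pos [0.498  0.2089 0.1249] zyaw 78.96 F [-0.2   0.39  0.21] M [ 0.04 -0.01 -0.01] w 0.0428 q [ 0.329  0.357  1.642  0.     1.141 -1.049]
```

View pics/wrist5.png

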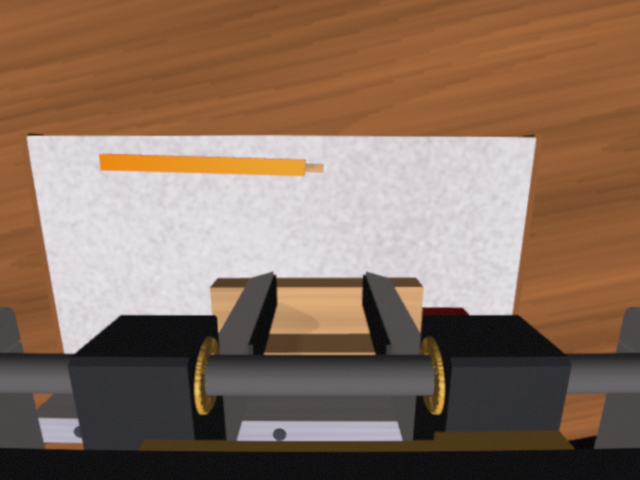

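View pics/side5.png

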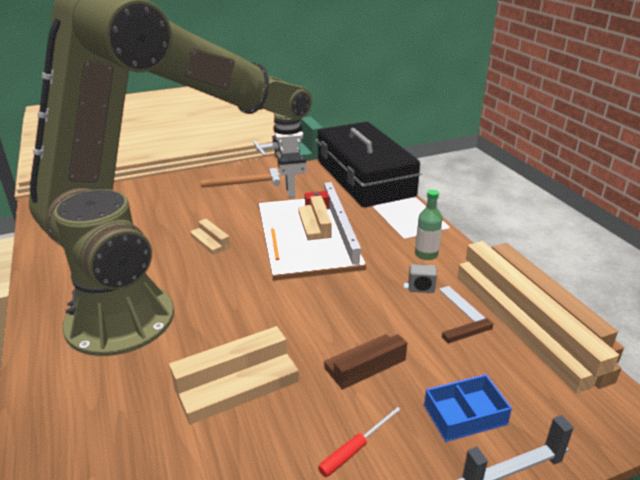

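{"api": "servo_tool", "payload": {
  "motion": [0,-10,0,0,10,-25,0,0,25,-40,0,0,45,-50,0,0,60,-53,0,0,75,-53,0,0,81,-53,0,0,81,-53,0,0,81,-53,0,0],
  "gripper": 0,
  "force": 20
}}

```text
time_s: 11.7
ee_pos: [0.55, 0.1989, 0.0433]
eef_rot: [-1.091, 1.57, 0.288]
force: [-0.7, 1.0, -0.4]
grip_width: 0.0008
```

```bash
python3 look.py 6 side scene
python3 - <<'E'
import cv2
im=cv2.imread("pics/side6.png")[150:290,240:400]; cv2.imwrite("pics/side6z.png",cv2.resize(im,None,fx=4,fy=4,interpolation=cv2.INTER_CUBIC))
E
```

```text
t 11.7 pos [0.55   0.1989 0.0433] zyaw 79.01 F [-0.74  0.95 -0.4 ] M [ 0.09 -0.06  0.02] w 0.0008 q [ 0.284  0.553  1.566  0.     1.021 -1.095]
```

View pics/side6z.png

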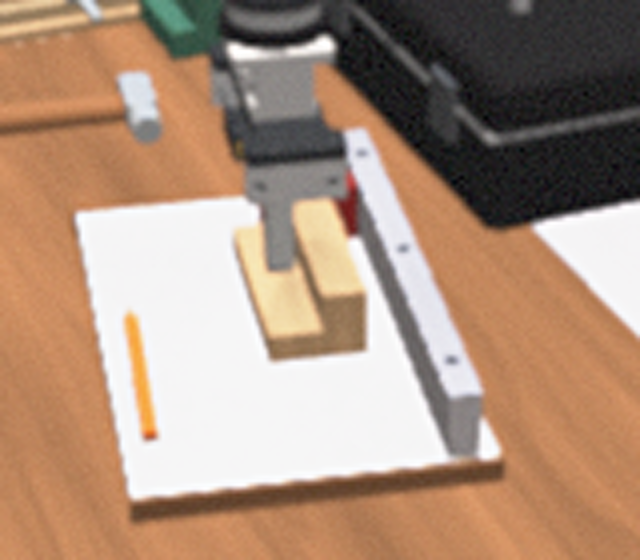

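{"api": "servo_tool", "payload": {
  "motion": [0,-2,0,0,0,-5,0,0,0,-8,0,0,0,-11,0,0,0,-14,0,0,0,-17,0,0,0,-20,0,0,0,-23,0,0,0,-25,0,0,0,-27,0,0,0,-28,0,0,0,-28,0,0]
}}

```text
time_s: 13.3
ee_pos: [0.5774, 0.1934, 0.0427]
eef_rot: [-1.151, 1.571, 0.228]
force: [0.2, -0.3, -1.5]
grip_width: 0.0005
```

{"api": "servo_tool", "payload": {
  "motion": [0,-0.5,0,0,0,-1,0,0,0,-1.5,0,0,0,-2,0,0,0,-2.5,0,0,0,-2.5,0,0]
}}

```text
time_s: 14.05
ee_pos: [0.5797, 0.1929, 0.0426]
eef_rot: [-1.578, 1.571, -0.199]
force: [0.4, -0.5, -0.4]
grip_width: 0.0004
```

{"api": "servo_tool", "payload": {
  "motion": [0,-0.5,0,0,0,-1,0,0,0,-1.5,0,0,0,-2,0,0,0,-2,0,0]
}}

```text
time_s: 14.68
ee_pos: [0.5807, 0.1927, 0.0427]
eef_rot: [1.778, 1.568, -3.126]
force: [-9.0, 0.9, 5.5]
grip_width: 0.0002
```

```bash
python3 look.py 7 side scene
python3 - <<'E'
import cv2
im=cv2.imread("pics/side7.png")[150:290,240:400]; cv2.imwrite("pics/side7z.png",cv2.resize(im,None,fx=4,fy=4,interpolation=cv2.INTER_CUBIC))
E
```

```text
t 14.675 pos [0.5807 0.1927 0.0427] zyaw 79.01 F [-9.03  0.93  5.47] M [ 0.22  1.51 -0.08] w 0.0002 q [ 2.600e-01  6.080e-01  1.479e+00  1.000e-03  1.058e+00 -1.119e+00]
```

View pics/side7z.png

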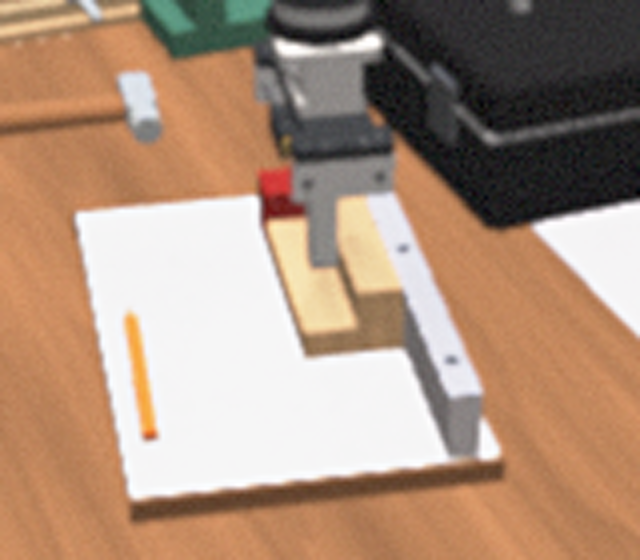

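{"api": "servo_tool", "payload": {
  "motion": [0,0.3,0,0,0,0.5,0.5,0,0,0.5,1,0,0,0.5,1.5,0,0,0.5,1.5,0]
}}

```text
time_s: 15.4
ee_pos: [0.5809, 0.1938, 0.0424]
eef_rot: [2.117, 1.569, -2.788]
force: [-5.1, -0.7, 1.6]
grip_width: 0.0007
```

```bash
python3 look.py 8 scene wrist
```

```text
t 15.4 pos [0.5809 0.1938 0.0424] zyaw 79.0 F [-5.1  -0.67  1.63] M [-0.23  0.85 -0.09] w 0.0007 q [ 0.262  0.609  1.478 -0.     1.057 -1.116]
```

{"api": "servo_tool", "payload": {
  "motion": [0,0,0.5,0,0,0,1,0,0,0,1.5,0,0,0,2,0,0,0,2,0]
}}

```text
time_s: 16.12
ee_pos: [0.5813, 0.1958, 0.0422]
eef_rot: [2.121, 1.569, -2.783]
force: [-5.4, -2.1, -0.4]
grip_width: 0.0005
```

```bash
python3 look.py 9 scene wrist side
python3 - <<'E'
import cv2
im=cv2.imread("pics/scene9.png")[190:310,280:470]; cv2.imwrite("pics/s9z.png",cv2.resize(im,None,fx=4,fy=4,interpolation=cv2.INTER_CUBIC))
E
```

```text
t 16.125 pos [0.5813 0.1958 0.0422] zyaw 79.0 F [-5.44 -2.15 -0.42] M [-0.32  0.74 -0.06] w 0.0005 q [ 0.265  0.611  1.475 -0.     1.058 -1.113]
```

View pics/s9z.png

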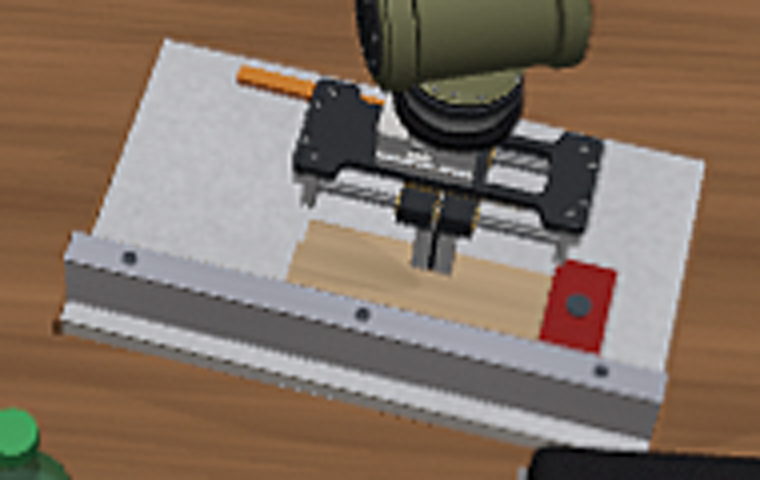

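View pics/wrist9.png

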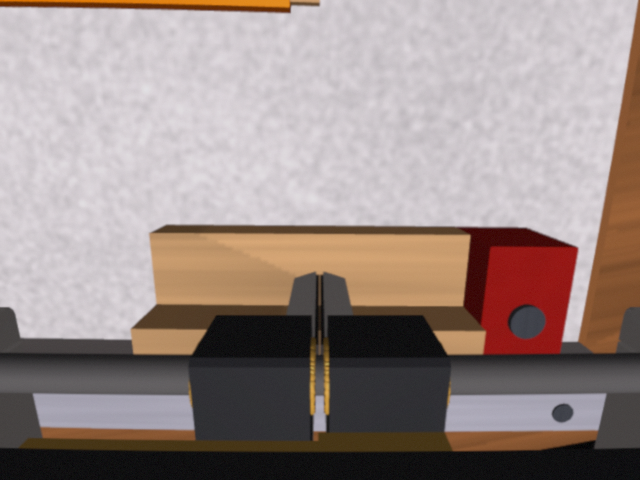

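Run:
```python
import cv2,numpy as np
a=[cv2.resize(cv2.imread(f"pics/wrist{i}.png")[215:365,410:560],None,fx=3.9,fy=3.9,interpolation=cv2.INTER_CUBIC)[:, :395] for i in (8,9)]
cv2.imwrite("pics/w89.png",np.hstack(a))
for i in(8,9):
    im=cv2.imread(f"pics/wrist{i}.png"); 
    for r in (260,290,340): print(i,r,im[r,462:492:1,2].tolist(), im[r,462:492,1].tolist())
    for r in (260,290): print(i,r,im[r,145:165,1].tolist())
```

```text
8 260 [205, 205, 204, 205, 204, 205, 204, 205, 195, 152, 93, 62, 58, 59, 57, 59, 61, 59, 59, 60, 59, 59, 61, 62, 58, 59, 60, 58, 60, 64] [159, 159, 158, 159, 158, 160, 158, 159, 150, 108, 52, 15, 5, 9, 0, 8, 10, 6, 8, 10, 6, 5, 10, 10, 6, 3, 10, 5, 8, 6]
8 290 [188, 187, 186, 187, 188, 174, 122, 75, 61, 60, 61, 60, 59, 59, 59, 57, 60, 59, 57, 59, 59, 63, 62, 58, 60, 62, 79, 111, 140, 149] [146, 146, 144, 145, 146, 133, 84, 32, 12, 7, 11, 6, 3, 5, 1, 5, 10, 8, 4, 9, 3, 13, 12, 4, 11, 7, 16, 17, 21, 26]
8 340 [195, 194, 194, 193, 195, 192, 196, 194, 194, 195, 194, 194, 193, 194, 193, 194, 195, 195, 193, 193, 194, 194, 193, 194, 194, 190, 177, 158, 147, 144] [150, 150, 150, 149, 152, 150, 152, 150, 150, 150, 152, 150, 150, 150, 149, 150, 151, 151, 150, 150, 150, 150, 150, 150, 151, 143, 118, 70, 33, 22]
8 260 [201, 198, 198, 198, 197, 196, 197, 199, 202, 201, 190, 169, 160, 157, 156, 156, 156, 155, 157, 156]
8 290 [207, 206, 207, 205, 205, 203, 201, 199, 196, 196, 193, 193, 191, 181, 163, 151, 148, 147, 148, 147]
9 260 [204, 206, 206, 204, 198, 167, 108, 68, 58, 60, 60, 59, 59, 60, 59, 
[... 242 characters left out ...]
, 59, 59, 59, 58, 61, 61, 58, 63, 82, 119, 144, 150, 148, 148, 148, 148] [146, 138, 102, 48, 15, 14, 8, 10, 11, 9, 7, 7, 0, 8, 8, 7, 8, 3, 13, 10, 5, 15, 16, 17, 26, 24, 23, 24, 20, 22]
9 340 [194, 196, 195, 194, 196, 195, 193, 194, 194, 195, 194, 193, 194, 194, 195, 195, 194, 196, 195, 196, 195, 190, 176, 153, 145, 146, 145, 145, 147, 145] [150, 152, 151, 150, 151, 151, 151, 149, 150, 151, 150, 150, 151, 151, 151, 153, 150, 152, 151, 153, 151, 142, 116, 61, 24, 24, 23, 21, 25, 20]
9 260 [198, 198, 197, 198, 199, 200, 189, 169, 159, 156, 157, 158, 158, 156, 156, 155, 157, 157, 155, 157]
9 290 [205, 205, 202, 201, 197, 197, 195, 195, 191, 182, 165, 153, 149, 148, 147, 146, 148, 148, 147, 147]
```

View pics/w89.png

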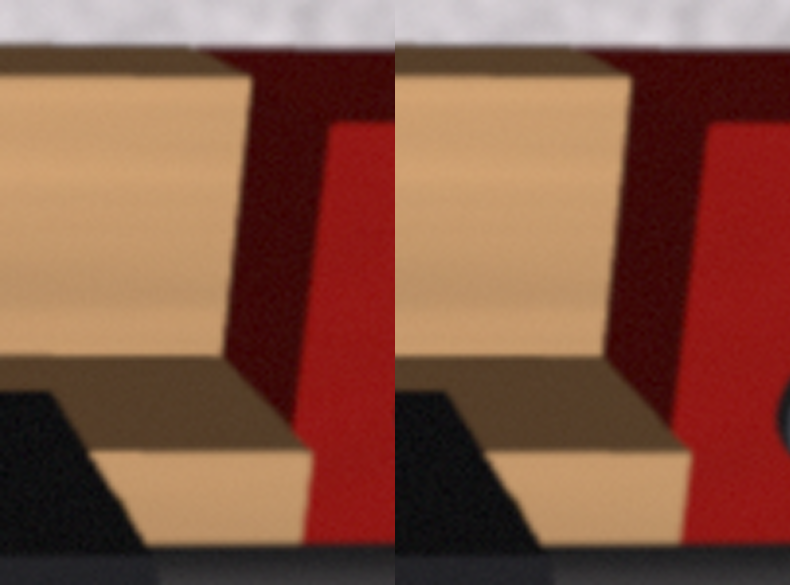

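{"api": "servo_tool", "payload": {
  "motion": [0.5,0,0,0,1,0,0,0,1.5,0,0,0,2,0,0,0,2.5,0,0,0,2.5,0,0,0]
}}

```text
time_s: 17.02
ee_pos: [0.5814, 0.1964, 0.0403]
eef_rot: [1.278, 1.57, 2.657]
force: [-6.3, 0.3, 3.3]
grip_width: 0.0008
```

```bash
cat > f.py <<'E'
from station import ctrl
import numpy as np
o=ctrl.get_obs();a=np.radians(-11.1);bx=np.array([np.cos(a),np.sin(a)]);by=np.array([-bx[1],bx[0]])
f=o["force"];print("t",o["time_s"],"pos",o["ee_pos"].round(4),"push fence %.1f stop %.1f down %.1f"%(-f[:2]@bx,-f[:2]@by,f[2]),"M",o["moment"].round(2))
E
python3 f.py
```

```text
t 17.025 pos [0.5814 0.1964 0.0403] push fence 6.2 stop 0.9 down 3.3 M [ 0.28  1.12 -0.08]
```

{"api": "servo_tool", "payload": {
  "motion": [0.3,-0.2,0.2,0,0.6,-0.4,0.4,0,0.8,-0.6,0.5,0,0.8,-0.6,0.5,0,0.8,-0.6,0.5,0]
}}

```text
time_s: 17.65
ee_pos: [0.5815, 0.1964, 0.0403]
eef_rot: [1.93, 1.568, -2.975]
force: [-17.6, -2.2, 16.9]
grip_width: 0.0006
```

```bash
python3 f.py
```

```text
t 17.65 pos [0.5815 0.1964 0.0403] push fence 16.9 stop 5.6 down 16.9 M [-0.54  2.89 -0.12]
```

{"api": "servo_tool", "payload": {
  "motion": [-0.2,0.1,0,0,-0.4,0.2,-0.1,0,-0.4,0.2,-0.1,0,-0.4,0.2,-0.1,0]
}}

```text
time_s: 18.15
ee_pos: [0.5815, 0.1964, 0.0403]
eef_rot: [1.877, 1.569, -3.027]
force: [-13.1, -1.3, 10.9]
grip_width: 0.0004
```

```bash
python3 f.py; python3 look.py 10 wrist side scene
```

```text
t 18.15 pos [0.5815 0.1964 0.0403] push fence 12.6 stop 3.8 down 10.9 M [-0.28  2.2  -0.1 ]
t 18.15 pos [0.5815 0.1964 0.0403] zyaw 79.01 F [-13.14  -1.33  10.88] M [-0.28  2.2  -0.1 ] w 0.0004 q [ 0.266  0.614  1.474  0.     1.055 -1.113]
```

View pics/wrist10.png

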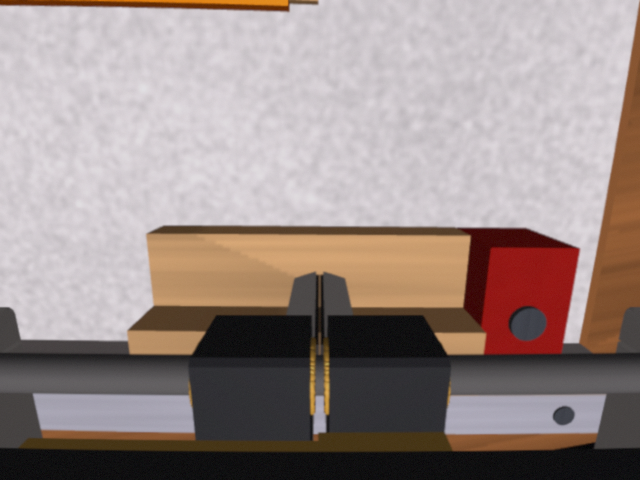

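View pics/side10.png

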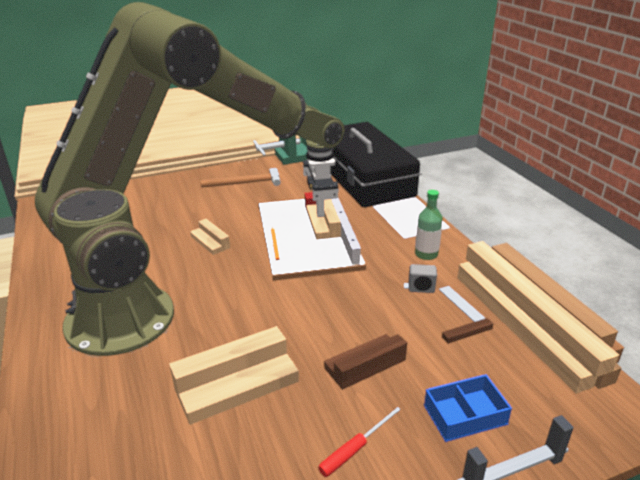

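{"api": "servo_tool", "payload": {
  "motion": [-0.1,0,0,0,-0.1,0,0,0,-0.1,0,0,0,-0.1,0,0,0,-0.1,0,0,0,-0.1,0,0,0]
}}

```text
time_s: 19.05
ee_pos: [0.5815, 0.1964, 0.0403]
eef_rot: [1.867, 1.569, -3.037]
force: [-12.2, -1.3, 11.2]
grip_width: 0.0004
```

```bash
python3 f.py
python3 - <<'E'
from h import *
c=pickle.load(open("cams10.pkl","rb"))["wrist"]
t=np.array([.5815,.1964]);im=c["color"]
for r in (250,265,280,295): print(r,im[r,455:495,0].tolist())
for r in (335,345): print(r,im[r,470:495,1].tolist())
a=np.radians(-11.1);bx=np.array([np.cos(a),np.sin(a)]);by=np.array([-bx[1],bx[0]])
def L(n,uv,z):
    P=ray(c,uv,z)[:,:2];print(n,(np.c_[(P-t)@bx,(P-t)@by]*1000).round(1).tolist())
L("ledge end",[(468,250),(467,265),(465.5,280),(464.3,295)],.040)
L("ledge far end",[(151,250),(153,290)],.040)
L("riser end",[(484,335),(484,345)],.068)
L("stop top",[(488,265),(486.5,280),(485,295)],.063)
for n in("scene","side"):
    d0=pickle.load(open("cams0.pkl","rb"))[n]["color"];d1=pickle.load(open("cams10.pkl","rb"))[n]["color"]
    D=(np.abs(d0.astype(int)-d1).max(2)>40).astype(np.uint8); D=cv2.morphologyEx(D,cv2.MORPH_OPEN,np.ones((3,3)))
    k,_,s,_=cv2.connectedComponentsWithStats(D); print(n,[x.tolist() for x in s[1:] if x[4]>25])
E
```

```text
t 19.05 pos [0.5815 0.1964 0.0403] push fence 11.7 stop 3.6 down 11.2 M [-0.25  2.12 -0.06]
250 [199, 200, 199, 199, 201, 199, 199, 199, 199, 200, 201, 201, 198, 179, 118, 69, 60, 59, 59, 61, 59, 61, 59, 62, 62, 61, 61, 60, 58, 59, 59, 59, 59, 64, 76, 111, 141, 147, 148, 147]
265 [200, 200, 201, 200, 201, 199, 199, 199, 198, 199, 197, 185, 136, 82, 62, 59, 60, 61, 60, 60, 59, 60, 60, 59, 60, 58, 58, 58, 58, 61, 59, 63, 70, 100, 134, 146, 146, 147, 147, 146]
280 [195, 193, 195, 194, 195, 195, 194, 195, 194, 191, 165, 104, 65, 61, 58, 59, 60, 58, 57, 59, 59, 58, 61, 59, 60, 60, 58, 59, 59, 60, 66, 92, 125, 140, 144, 145, 147, 145, 146, 146]
295 [192, 193, 192, 193, 192, 193, 193, 192, 179, 124, 76, 61, 61, 60, 60, 61, 59, 61, 59, 61, 57, 60, 60, 59, 59, 60, 58, 59, 63, 85, 122, 144, 148, 149, 148, 145, 147, 148, 150, 149]
335 [152, 152, 152, 152, 152, 152, 153, 151, 151, 152, 152, 151, 152, 151, 146, 121, 72, 35, 27, 24, 23, 24, 25, 21, 22]
345 [150, 149, 149, 151, 149, 151, 150, 149, 150, 149, 150, 150, 150, 143, 113, 61, 27, 23, 25, 23, 21, 27, 21, 21, 22]
ledge end [[-21.1, 73.6], [
[... 684 characters left out ...]
, 343], [176, 24, 119, 49, 1902], [222, 52, 82, 55, 767], [301, 59, 13, 15, 114], [323, 65, 26, 12, 186], [64, 77, 20, 60, 449], [163, 77, 8, 5, 28], [173, 79, 128, 58, 1921], [141, 82, 28, 67, 737], [334, 83, 27, 27, 531], [93, 102, 5, 7, 26], [324, 110, 29, 9, 153], [302, 115, 56, 42, 925], [35, 132, 35, 110, 1670], [360, 134, 12, 15, 72], [307, 140, 11, 7, 47], [298, 144, 9, 11, 82], [371, 147, 8, 14, 67], [337, 154, 26, 41, 288], [124, 157, 17, 58, 402], [303, 158, 38, 81, 1889], [93, 185, 12, 3, 36], [67, 189, 10, 6, 35], [111, 221, 13, 4, 45], [135, 230, 15, 41, 335], [109, 237, 18, 11, 82], [84, 240, 15, 21, 113], [62, 250, 11, 34, 196], [320, 281, 71, 45, 1304], [364, 307, 6, 6, 31]]
```

{"api": "servo_tool", "payload": {
  "motion": [-0.15,-0.1,0,0,-0.15,-0.1,0,0,-0.15,-0.1,0,0,-0.15,-0.1,0,0,-0.15,-0.1,0,0,-0.15,-0.1,0,0]
}}

```text
time_s: 19.8
ee_pos: [0.5815, 0.1964, 0.0403]
eef_rot: [1.872, 1.569, -3.032]
force: [-11.5, -1.9, 8.4]
grip_width: 0.0006
```

```bash
python3 f.py
```

```text
t 19.8 pos [0.5815 0.1964 0.0403] push fence 10.9 stop 4.1 down 8.4 M [-0.16  2.08 -0.04]
```

{"api": "servo_tool", "payload": {
  "motion": [0,0,0,0,0,0,0,0,0,0,0,0,0,0,0,0,0,0,0,0,0,0,0,0]
}}

```text
time_s: 20.55
ee_pos: [0.5815, 0.1965, 0.0403]
eef_rot: [1.866, 1.569, -3.038]
force: [-11.7, -1.3, 9.2]
grip_width: 0.0005
```

```bash
python3 f.py; python3 -c "
from station import ctrl
print(ctrl.hand_in())"
```

```text
t 20.55 pos [0.5815 0.1965 0.0403] push fence 11.2 stop 3.5 down 9.2 M [-0.2   1.98 -0.07]
the job is handed in; nothing more can be done
None
```

The middle-sized pale piece is loaded in the jig, and I handed the job in at about 20.6 s with the fingers still pushing. I gripped it across the riser, turned it about 69° and butted it on the stop. Then I set it on the bed 25 mm short of the fence and slid it home with the closed fingertips in the step.

**Push:** the last wrist reading was about 11 N towards the fence, 9 N down and 3.5 N towards the stop, steady to about 1 N over the last two readings. One step earlier the push briefly reached about 17 N both ways, which I eased straight away.

**Position:** in the last wrist picture the piece's end and the stop face measured level, at 73.7 mm each. Contact with the fence is shown by the rise in force as the piece reached it. I did not measure the fence gap in the final pose.

**Other things:** comparing pictures from before and after showed the other things still in place in the parts of the views the arm did not cover. Some change showed around the small pale off-cut in the scene camera view. I put that down to the arm passing over it, because it looks unmoved from the side.

**Disagreement:** the scene and side cameras disagreed by about 4 mm in x on where the piece first lay, so I used the average.

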